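# Roll a border rod onto the setting-out line of a mosaic

## Task

With your fingertips on top of the yellow stoneware rod, push it sideways so that it rolls away from the wooden batten, and leave it lying still on the blue chalk line, centred over the line along its whole length. Roll it, do not drag it or pick it up; keep it off the laid tiles, and leave the green rod and everything else where it is.

Things in the scene. Friction and masses are not known exactly. Their poses are not given: they have to be found in the camera images.
- yellow_rod_mid (a point): Centre of the yellow glazed rod, a plain solid stoneware cylinder 30 mm in diameter and 120 mm long, lying on the panel: its axis is 15 mm and its top 30 mm above the panel's face. y runs along its axis; z points up at the start, and x and z turn with the rod. It lies 3 to 9 mm clear of the batten, parallel to the chalk line within 3 degrees and 30 to 65 mm short of it.
- yellow_rod_left (a point): Centre of the yellow rod's end face at its +y end (on the axis, 60 mm from the rod's centre).
- yellow_rod_right (a point): Centre of the yellow rod's end face at its -y end (on the axis, 60 mm from the rod's centre).
- yellow_rod: The yellow rod itself, about 0.2 kg; origin and axes as point yellow_rod_mid. It rolls freely about its axis and stops soon after it is let go. Under a fingertip pressed lightly on its top it rolls without slipping, half as far as the fingertip moves, keeping its direction. Yellow and green rod lie end to end, 40 to 70 mm apart; which of them is on the left varies.
- line_mid (a point): Middle of the blue chalk line, 5 mm wide and 600 mm long, straight along this point's y axis, on the face of the fixed grey cement panel (340 x 620 x 12 mm, its face 12 mm above the table). x points across the line, away from batten and rods, so the rod rolls towards +x; z points up. The field of fixed laid tiles, 8 mm thick, begins 27 mm beyond the line (+x).
- batten_mid (a point): Middle of the top of the fixed wooden stop batten, 22 mm wide, 360 mm long (along its y axis), 18 mm high, screwed to the panel behind the two rods (on their -x side).
- green_rod_mid (a point): Centre of the dark green glazed rod, of the same shape and size as the yellow one, lying loose in front of the same batten. To be left alone.
- grout_jar_mid (a point): Grey jar with a white lid, 54 mm in diameter, 75 mm high, standing loose near the left end of the panel, 35 mm above its foot. To be left alone.
- spare_tile_mid (a point): Loose yellow four-sided tile, about 60 mm x 65 mm, 8 mm thick, lying near the right end of the panel; its centre. To be left alone.
- pencil_mid (a point): Flat red pencil, 165 mm long, 7 mm high, lying on the panel's strip on the robot's side of the batten. To be left alone.
- palette_knife_mid (a point): Filling knife with a dark wooden handle and a broad steel blade, 210 mm long, 20 mm high, lying on the laid tiles; its middle. To be left alone.
- nippers_mid (a point): Tile nippers with red handles, 200 mm long, 18 mm high, lying on the laid tiles; their middle. To be left alone.
Not all that is in view belongs to the job. Leave any purple or red look-alike of the yellow_rod alone.

How it is judged (in metres and radians):
On the way:
1. the yellow rod, touched by a fingertip on its top, has turned about its own axis by more than 70 degrees (it is rolled from the top, not dragged) (angle between yellow_rod_mid's own z axis and vertical above 1.22 rad and contact force between the fingers and yellow_rod above 0.2 N and height (world z) of the grasp point above 0.05 m), for 0.1 s.
At the end, for the whole second after the job is handed in: The yellow rod lies at rest on the panel with the centres of both ends within 6 mm of the middle of the chalk line, across the line, and its centre within 220 mm of the line's middle along it; the other loose things are within 15 mm of where they started (x of yellow_rod_left in the frame of line_mid between -0.006 and 0.006 m and x of yellow_rod_right in the frame of line_mid between -0.006 and 0.006 m and y of yellow_rod_mid in the frame of line_mid between -0.22 and 0.22 m and z of yellow_rod_mid in the frame of line_mid between 0.012 and 0.018 m and linear speed of yellow_rod below 0.01 m/s and distance of each of green_rod_mid, grout_jar_mid, spare_tile_mid, pencil_mid, palette_knife_mid, nippers_mid from where it was at the start of the episode below 0.015 m); the robot touches nothing.
It fails at once if the yellow rod, or one end of it, is lifted more than 10 mm off the panel (height (world z) of any of yellow_rod_left, yellow_rod_right above 0.037 m).
It fails at once if the yellow rod is rolled up onto the laid tiles (x of yellow_rod_mid in the frame of line_mid above 0.022 m).
It fails at once if the green rod or another loose thing is moved by more than 15 mm (distance of any of green_rod_mid, grout_jar_mid, spare_tile_mid, pencil_mid, palette_knife_mid, nippers_mid from where it was at the start of the episode above 0.015 m).
It also fails if it takes over 51 s, if anything falls off the work surface, if the arm or the gripper's body presses on something with over 40 N, if the wrist force passes 120 N, or if a joint passes its speed limit or range.

## Robot

A 6-joint arm with a two-finger parallel gripper is mounted at the origin on the work surface. World frame = base frame: x ahead of the robot, y to its left, z up, the work surface at z = 0. Lengths are in mm, angles in rad, forces in N, time in s.
With the tool pointing down it reaches from about 350 to 975 mm from the base axis. Payload 7.1 kg.
Tool frame: the origin (TCP) lies on the front face of the gripper's body, between the roots of the fingers; the fingertips stand 80 mm ahead of it and the grasp point (between the pads) lies 61 mm ahead of it (env.tips_ahead is the distance from the TCP to the fingertips, in mm); z points along the fingers, y is the line along which they close (so a half turn about z gives the same grasp; the last joint's range is limited). The gripper opens to 88 mm and grips with 3 to 60 N. Pads are 20 mm wide; open, the fingers measure 115 mm over their backs; the gripper's body (75 mm by 178 mm) begins 61 mm behind the grasp point.
Start: joints at [-1.172, 0.423, 1.63, -0, 1.089, -0.019], TCP at [253.61, -571.216, 302.675] pointing down, gripper open.
Joint ranges: [-3, 3], [-0.9, 2.11], [0.09, 2.58], [-1.31, 4.45], [0.11, 2.69], [-2.54, 2.54]. Speed limits (rad/s): [2.39, 2.39, 3.01, 3.14, 3.14, 3.14].

## Interface

Orientations are given as a unit quaternion [x, y, z, w].
In Python, from station import env, set_gripper, viewer, workorder gives the robot as it stands. Calls block until the motion is done:
- env.reach(position, orientation): joint-space move of the TCP to a pose.
- env.move_l(position, rot=None, rate=150, f_stop=None): straight line of the TCP; rot=None keeps the orientation; rate is the mean speed in mm/s. With f_stop (N) it stops when the force on the tool has changed by that much, and returns True; else False.
- env.move_joints(angles): joint-space move.
- set_gripper(opening): finger opening in mm; the grip force is fixed at half the most; returns when the fingers have stopped.
- env.hold(seconds).
- env.ik(position, orientation): joint angles nearest the present ones, or None.
- env.read_state(): the state.
- viewer.camera(name): name is "scene" or "top" or "wrist"; returns the picture (384x512x3 uint8, blue, green, red); there is no depth.
- viewer.camera_params(name): a dict with "fx", "fy", "cx", "cy" (pixels), "pose" (4x4, takes a point from camera to world coordinates); the wrist camera has in their place "tool_from_camera" (4x4, takes a point from camera to tool coordinates, whose origin is the TCP and whose axes are the flange's). Camera axes: x right, y up, looking along -z (the intrinsics and any distortion apply to the point x, -y, -z); pixel columns grow to the right and rows downward; lengths in mm; the calibration is good to about 2 mm. The wrist camera is an equidistant fisheye: a pixel r from the principal point sees the ray r / f radians off the axis. A picture is of the moment at which its call begins: read the wrist's pose just before it. camera_params takes no time and is no camera call.
A pose or a line that the arm cannot do raises env.IKError and nothing moves.
- workorder.sign_off(): hands the job in; it is judged then, once.
The state is a dict: "time_s": time; "qpos": joint angles; "dq": joint speeds; "tau": joint torques, N m; "tool_pos": TCP position; "orientation": TCP orientation; "force": force on the tool from outside, world axes, zero at the start; "wrist_torque": the same for the moment, N m; "width": finger opening in mm; "grip_force": force on a finger pad.
Only numpy, scipy, OpenCV 4.12 (cv2) and the standard library are available. Lean on these libraries where they do the work, as an engineer would, in place of code of your own. Each camera call takes 0.05 s, during which the arm holds its last target. There are 200 camera calls.

## Working session

There is one attempt and no reset: what is moved stays moved. The work goes in short steps, each a Python script; the robot and the scene stay as the last script left them, time stands still between calls to the robot, and variables do not carry over. Pictures are saved under pics/ and viewed, at most 10 in all, crops included, and the job is handed in when it is done.

```bash
ls; mkdir -p pics
python3 - <<'E'
from station import env, viewer
import cv2
for n in ("top","scene"):
    cv2.imwrite(f"pics/{n}0.png",cv2.resize(viewer.camera(n),(800,600),interpolation=cv2.INTER_CUBIC))
    p=viewer.camera_params(n);print(n,p)
print(viewer.camera_params("wrist"));s=env.read_state();print(s["orientation"],s["time_s"],s["width"])
E
```

```text
pics
top {'fx': 386.3480352679812, 'fy': 386.3480352679812, 'cx': 256.40226256991565, 'cy': 194.55035419064723, 'pose': array([[ 1.72516791e-02,  9.93123641e-01, -1.15792109e-01,
         4.22170488e+02],
       [-9.99698681e-01,  1.91555680e-02,  1.53496355e-02,
         6.95893079e+01],
       [ 1.74621495e-02,  1.15492412e-01,  9.93154860e-01,
         9.90323187e+02],
       [ 0.00000000e+00,  0.00000000e+00,  0.00000000e+00,
         1.00000000e+00]])}
scene {'fx': 408.6382120191448, 'fy': 408.6382120191448, 'cx': 259.89342628124405, 'cy': 187.84049701986692, 'pose': array([[ 2.77462271e-01, -5.36232689e-01,  7.97163215e-01,
         1.32586716e+03],
       [ 9.60442925e-01,  1.75329504e-01, -2.16353766e-01,
        -1.68602842e+02],
       [-2.37502698e-02,  8.25659778e-01,  5.63668215e-01,
         6.48711352e+02],
       [ 0.00000000e+00,  0.00000000e+00,  0.00000000e+00,
         1.00000000e+00]])}
{'fx': 297.3186396354542, 'fy': 297.3186396354542, 'cx': 257.7694950328792, 'cy': 189.54493222674716, 'tool_from_camera': array([[ 2.88886212e-05,  9.52509138e-01,  3.04510001e-01,
         8.40225135e+01],
       [ 9.99999793e-01, -2.23432748e-04,  6.04029812e-04,
         4.18401120e-01],
       [ 6.43381422e-04,  3.04509920e-01, -9.52508947e-01,
        -8.22464643e+01],
       [ 0.00000000e+00,  0.00000000e+00,  0.00000000e+00,
         1.00000000e+00]])}
[ 9.78257991e-01  2.07390631e-01 -1.40326195e-04 -6.39827562e-04] 0.1 87.70788192885328
```

View pics/top0.png

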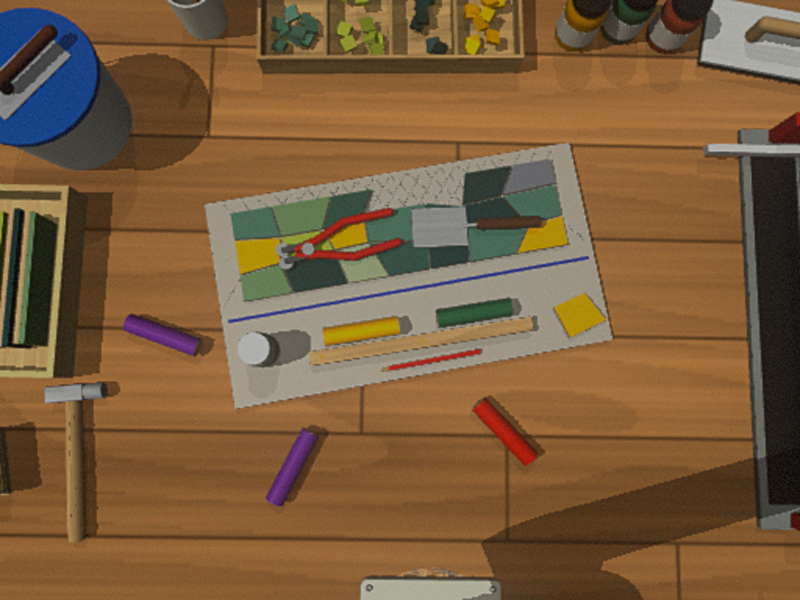

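The top view shows the yellow rod from about (323,332) to (400,326), with the green rod to its right. The line runs from (229,321) to (588,258), and the jar stands at (258,348).

```bash
cat > h.py <<'E'
from station import env, set_gripper, viewer, workorder
import numpy as np, cv2
from scipy.spatial.transform import Rotation as R
def ray(n,px,st=None):
    p=viewer.camera_params(n); u=(np.array(px,float)-[p["cx"],p["cy"]])/[p["fx"],p["fy"]]
    if n=="wrist":
        r=np.linalg.norm(u); d=np.array([*(u/r*np.sin(r)),np.cos(r)])
        T=np.eye(4);T[:3,:3]=R.from_quat(st["orientation"]).as_matrix();T[:3,3]=st["tool_pos"];T=T@p["tool_from_camera"]
    else: d=np.array([*u,1.]);T=p["pose"]
    return T[:3,3],T[:3,:3]@(d*[1,-1,-1])
def at(n,px,z,st=None):
    o,d=ray(n,px,st); return o+d*(z-o[2])/d[2]
def proj(n,P,st=None):
    p=viewer.camera_params(n)
    if n=="wrist":
        T=np.eye(4);T[:3,:3]=R.from_quat(st["orientation"]).as_matrix();T[:3,3]=st["tool_pos"];T=T@p["tool_from_camera"]
    else:T=p["pose"]
    c=(T[:3,:3].T@(np.array(P)-T[:3,3]))*[1,-1,-1]
    if n=="wrist":
        r=np.hypot(c[0],c[1]);th=np.arctan2(r,c[2]);u=c[:2]/r*th
    else:u=c[:2]/c[2]
    return u*[p["fx"],p["fy"]]+[p["cx"],p["cy"]]
E
python3 - <<'E'
from h import *
k=.64
A=at("top",np.array([229,321])*k,12);B=at("top",np.array([588,258])*k,12)
print(A,B,np.linalg.norm(A-B)); 
y=(A-B)/np.linalg.norm(A-B);x=np.array([y[1],-y[0],0]);M=(A+B)/2
print("yaw of x",np.arctan2(x[1],x[0]),M)
for q in((323,332),(400,326),(437,317),(517,305)):
    P=at("top",np.array(q)*k,27);print(P,(P-M)@x,(P-M)@y)
# look pose: tool x along line x (camera 84 mm toward +x), above rod
C=(at("top",np.array((323,332))*k,27)+at("top",np.array((400,326))*k,27))/2
Rm=np.c_[x,-y,[0,0,-1.]];q=R.from_matrix(Rm).as_quat()
P=C-x*60; P[2]=270
print(P,env.ik(P,q), R.from_matrix(Rm).as_quat())
env.reach(P,q); set_gripper(50)
st=env.read_state(); im=viewer.camera("wrist"); cv2.imwrite("pics/w0raw.png",im)
np.save("w0.npy",np.r_[st["tool_pos"],st["orientation"]])
cv2.imwrite("pics/w0.png",cv2.resize(im,(800,600),interpolation=cv2.INTER_CUBIC))
print(st["time_s"],st["tool_pos"],st["force"],st["width"])
E
```

```text
[503.1572616  331.74615118  12.        ] [ 618.84583692 -254.39216236   12.        ] 597.4462059889211
yaw of x 0.1948694730912188 [561.00154926  38.67699441  12.        ]
[487.13072012 177.70490643  27.        ] -45.55151889609972 150.7007592697217
[499.00969164  55.09448661  27.        ] -57.63947657571573 28.11076664940945
[514.59036279  -4.01660438  27.        ] -53.79988334379793 -32.89854341927812
[ 536.45552648 -132.90420704   27.        ] -57.306162130290325 -163.58062143294669
[434.2058287  104.78138771 270.        ] [ 2.10145423e-01  2.08464799e-01  2.03777773e+00 -4.44089210e-16
  8.95350130e-01  1.58607228e+00] [ 0.99525699  0.09728064  0.         -0.        ]
3.3333 [434.21366539 104.80729256 270.01511332] [-0.47012802 -0.56320751 -0.51500322] 49.95372344922617
```

View pics/w0.png

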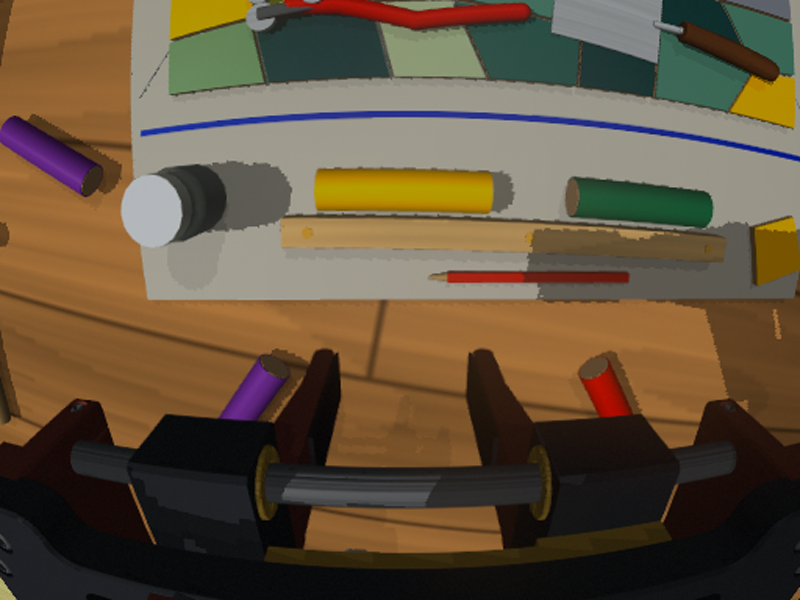

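The wrist view shows the yellow rod spanning (315,170) to (493,213), roughly parallel to the line above it, which passes (400,114). Both are clear of occlusion. Next I fit the rod's silhouette and the line in the line's frame.

```bash
cat >> h.py <<'E'
from scipy.optimize import minimize
def measure(im,st,guess=None):
    """line frame (M,x,y dirs) and rod (centre x,y in line frame, yaw deg) from a wrist image"""
    b,g,r=[c.astype(int) for c in cv2.split(im)]
    v,u=np.nonzero((b>1.5*r+20)&(b>1.5*g+20))
    L=np.array([at("wrist",p,12,st) for p in zip(u,v)])
    m=L[:,:2].mean(0);
    for _ in range(4):
        m=L[:,:2].mean(0); d=np.linalg.svd(L[:,:2]-m,full_matrices=False)[2][0]; d*=np.sign(d[1])
        L=L[np.abs((L[:,:2]-m)@[d[1],-d[0]])<5]
    y=np.array([*d,0]);x=np.array([d[1],-d[0],0]);M=np.array([*m,12.])
    K=6
    mask=cv2.inRange(cv2.cvtColor(im,cv2.COLOR_BGR2HSV),(20,130,50),(32,255,255))
    n,lab,stats,cen=cv2.connectedComponentsWithStats(mask)
    g0=np.array(guess if guess is not None else M-45*x)
    gp=proj("wrist",[g0[0],g0[1],27],st)
    c=[i for i in range(1,n) if stats[i,4]>300]; i=min(c,key=lambda i:np.hypot(*(cen[i]-gp)))
    obs=cv2.resize((lab==i).astype(np.uint8)*255,None,fx=K,fy=K,interpolation=cv2.INTER_LINEAR)>127
    t=np.linspace(0,2*np.pi,40)
    def hull(p):
        a=np.deg2rad(p[2]);ax=np.cos(a)*y-np.sin(a)*x;nx=np.cos(a)*x+np.sin(a)*y
        C=M+p[0]*x+p[1]*y+[0,0,15]
        P=[C+s*ax+15*(np.cos(q)*nx+np.sin(q)*np.array([0,0,1])) for s in np.linspace(-60,60,5) for q in t]
        uv=np.array([proj("wrist",q,st) for q in P])
        return cv2.convexHull(((uv+.5)*K).astype(np.float32))
    def cost(p):
        z=np.zeros(obs.shape,np.uint8);cv2.fillConvexPoly(z,np.round(hull(p)*16).astype(np.int32),1,shift=4)
        return (z.astype(bool)^obs).sum()/obs.sum()
    G=at("wrist",cen[i],27,st)-M
    S=minimize(cost,[G@x,G@y,0],method="Nelder-Mead",options=dict(initial_simplex=[[G@x,G@y,0],[G@x+4,G@y,0],[G@x,G@y+4,0],[G@x,G@y,3]],xatol=.03,fatol=1e-4))
    return M,x,y,S.x,S.fun,stats[i]
E
python3 - <<'E'
from h import *
a=np.load("w0.npy");st=dict(tool_pos=a[:3],orientation=a[3:])
im=cv2.imread("pics/w0raw.png")
M,x,y,p,f,s=measure(im,st,[493,116])
print(M,x,p,f,s, "world C",M+p[0]*x+p[1]*y)
E
```

```text
Traceback (most recent call last):
  File "h.py", line 52, in measure
    S=minimize(cost,[G@x,G@y,0],method="Nelder-Mead",options=dict(initial_simplex=[[G@x,G@y,0],[G@x+4,G@y,0],[G@x,G@y+4,0],[G@x,G@y,3]],xatol=.03,fatol=1e-4))
  File "h.py", line 49, in cost
    z=np.zeros(obs.shape,np.uint8);cv2.fillConvexPoly(z,np.round(hull(p)*16).astype(np.int32),1,shift=4)
                                                                 ~~~~^^^
  File "h.py", line 46, in hull
    uv=np.array([proj("wrist",q,st) for q in P])
                 ~~~~^^^^^^^^^^^^^^
  File "h.py", line 14, in proj
    p=viewer.camera_params(n)
ValueError: time passes only in moves, steps and waits
```

```bash
sed -i 's/p=viewer.camera_params(n)/p=cp(n)/' h.py; sed -i '3a from functools import cache\n@cache\ndef cp(n): return viewer.camera_params(n)' h.py
python3 - <<'E'
from h import *
a=np.load("w0.npy");st=dict(tool_pos=a[:3],orientation=a[3:])
im=cv2.imread("pics/w0raw.png")
M,x,y,p,f,s=measure(im,st,[493,116])
print(M,x,p,f,s, "world C",M+p[0]*x+p[1]*y, env.read_state()["time_s"])
E
```

```text
[555.09964671  75.07692455  12.        ] [0.98096545 0.19418235 0.        ] [-54.5154628   52.19018145  -1.15395125] 0.04176262017034032 [ 201  108  115   29 3040] world C [491.48744894 115.68774844  12.        ] 3.3833
```

```bash
cat >> h.py <<'E'
def frame(x,y,yaw):
    a=np.deg2rad(yaw);ax=np.cos(a)*y-np.sin(a)*x;nx=np.cos(a)*x+np.sin(a)*y
    return nx,ax,R.from_matrix(np.c_[nx,-ax,[0,0,-1.]]).as_quat()
def stroke(C,nx,q,d,fast=True):
    """roll the rod (centre C) by d along nx; returns info"""
    S=C-nx*d/2; E=C+nx*d*1.5
    env.move_l([S[0],S[1],130],rot=q,rate=150)
    hit=env.move_l([S[0],S[1],118],rate=12,f_stop=3)
    z=env.read_state()["tool_pos"][2]; f0=env.read_state()["force"]
    if not hit: env.move_l([S[0],S[1],140]); return "no contact"
    env.move_l([E[0],E[1],z],rate=30); env.hold(.2)
    f1=env.read_state()["force"]
    env.move_l([E[0],E[1],z+10],rate=40)
    return z,f0.round(1),f1.round(1)
def look(C,nx,q,name,st0=None):
    P=C-nx*60; env.move_l([P[0],P[1],220],rot=q,rate=200); env.hold(.2)
    st=env.read_state();im=viewer.camera("wrist");cv2.imwrite(f"pics/{name}raw.png",im)
    cv2.imwrite(f"pics/{name}.png",cv2.resize(im,(800,600),interpolation=cv2.INTER_CUBIC))
    M,x,y,p,f,s=measure(im,st,C)
    print(name,M,x,p.round(2),round(f,3),s,"C",(M+p[0]*x+p[1]*y),"t",st["time_s"]); return M,x,y,p
E
python3 - <<'E'
from h import *
x=np.array([0.98096545,0.19418235,0]);y=np.array([-x[1],x[0],0])
C=np.array([491.487,115.688,12.]);nx,ax,q=frame(x,y,-1.15)
env.move_l([*(C-nx*7)[:2],150],rot=q,rate=150)
print(stroke(C,nx,q,13.6))
look(C+13.6*nx,nx,q,"w1")
E
```

```text
(np.float64(122.11228466118462), array([-0.6, -0.1,  4.1]), array([-0.6,  0.4,  5. ]))
w1 [551.30726984  94.10711057  12.        ] [0.9808615  0.19470674 0.        ] [-41.03  32.7   -1.19] 0.048 [ 190  108  136   33 4214] C [504.6960113  118.19534454  12.        ] t 7.9333
```

View pics/w1.png

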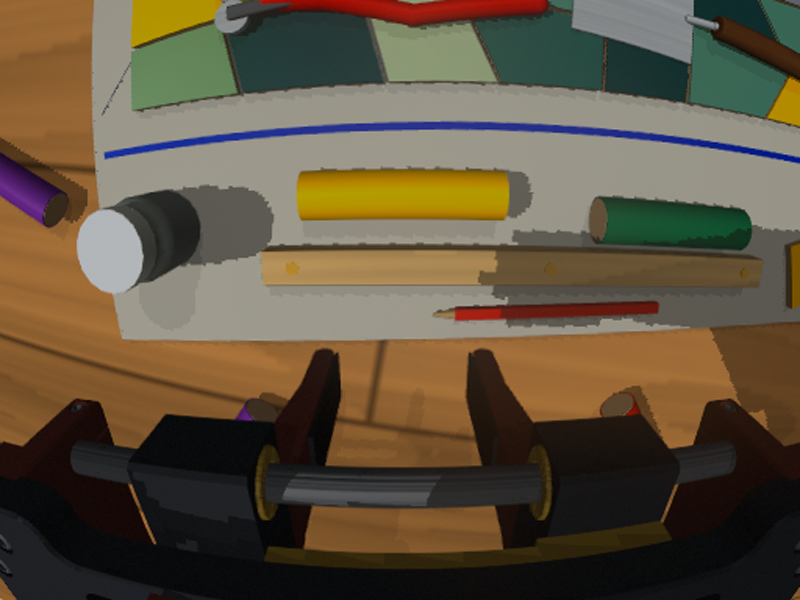

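The rod (298–508, 170–220) has rolled off the batten cleanly. It moved 13.5 mm with its heading unchanged, and nothing else was disturbed. Two more strokes, then another look.

Run:
```python
from h import *
x=np.array([0.98086,0.1947,0]);y=np.array([-x[1],x[0],0])
C=np.array([504.7,118.2,12.]);nx,ax,q=frame(x,y,-1.2)
env.move_l([*(C-nx*7)[:2],150],rot=q,rate=150)
for i in range(2):
    r=stroke(C,nx,q,13.6); print(r)
    if r=="no contact": break
    C=C+13.6*nx
look(C,nx,q,"w2")
```

```text
(np.float64(122.1214019057707), array([-0.4, -0.9,  5.5]), array([-0.,  0.,  5.]))
(np.float64(122.10534773614982), array([-0. , -0.3,  5.6]), array([-0. ,  0.7,  5.3]))
w2 [553.73545198  82.40120392  12.        ] [0.98089225 0.1945518  0.        ] [-14.13  44.08  -1.2 ] 0.045 [ 190  109  136   32 4228] C [531.30221432 122.88826509  12.        ] t 14.85
```

Run:
```python
from h import *
x=np.array([0.98089,0.19455,0]);y=np.array([-x[1],x[0],0])
C=np.array([531.3,122.89,12.]);nx,ax,q=frame(x,y,-1.2)
env.move_l([*(C-nx*7)[:2],150],rot=q,rate=150)
print(stroke(C,nx,q,14.1)); C=C+14.1*nx
look(C,nx,q,"w3")
env.move_l([*(C-nx*220)[:2],270],rate=250)
im=viewer.camera("top"); u,v=proj("top",[*C[:2],27]).astype(int)
cv2.imwrite("pics/t3.png",cv2.resize(im[v-50:v+50,u-65:u+65],(780,600),interpolation=cv2.INTER_CUBIC)); print(u,v)
```

```text
(np.float64(122.1335616770556), array([0.2, 0.7, 4.4]), array([0.1, 0.6, 4.8]))
w3 [554.72452288  76.55746618  12.        ] [0.9808242  0.19489455 0.        ] [-1.000e-02  4.973e+01 -1.130e+00] 0.042 [ 190  108  136   33 4249] C [545.02247166 125.3323597   12.        ] t 19.2
228 189
```

View pics/w3.png

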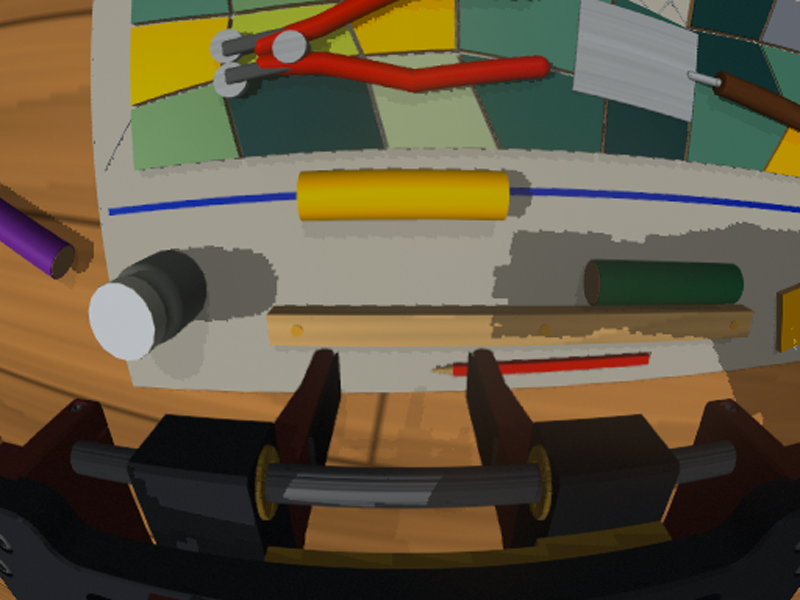

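View pics/t3.png

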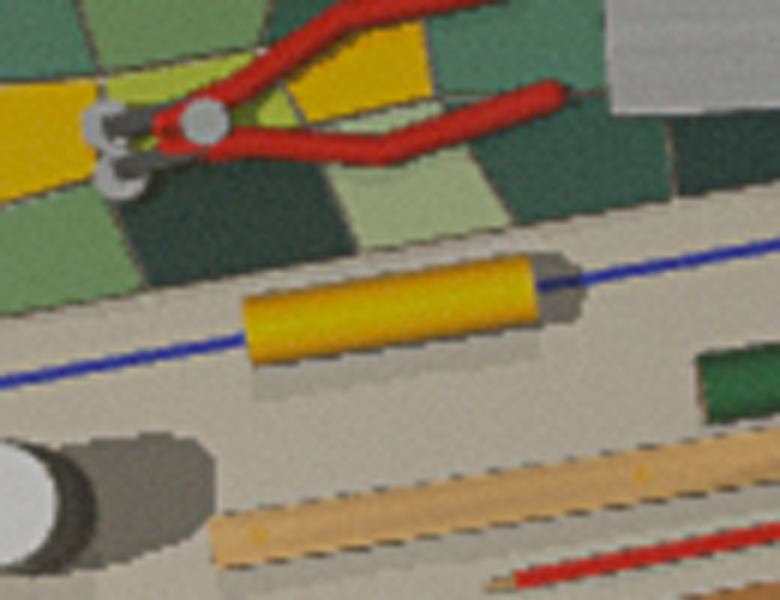

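The wrist view puts the rod's centre at 0.0 mm from the line with a 1.1° skew, so each end is about 1.2 mm off. The top crop agrees once parallax is allowed for: the line meets the rod's end faces near (247,338) and (538,287). Everything else looks unmoved and the arm is clear, so I'm handing in.

```bash
python3 -c "
from h import *
print(workorder.sign_off())"
```

```text
the job is handed in; nothing more can be done
None
```

The yellow rod was rolled from the top in four strokes and now lies on the chalk line, centred with each end about 1.2 mm off by measurement; nothing else looked moved, and the job is handed in (the sign-off returned no verdict).

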